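# Change over the specimen trays at the microscope bench

### The arm

A 6-joint arm with a two-finger parallel gripper is mounted at the origin on the work surface. World frame = base frame: x ahead of the robot, y to its left, z up, the work surface at z = 0. Lengths are in m, angles in rad, forces in N, time in s.
With the tool pointing down it reaches from about 0.225 to 0.875 m from the base axis. Payload 3.4 kg.
Tool frame: the origin (TCP) lies midway between the tips of the shut fingers; the grasp point (between the pads) lies 19 mm behind it (manip.grasp_offset is the distance from the TCP to the grasp point, in m); x points along the fingers, y is the direction in which the jaws open and shut, and the axes are right-handed (so a half turn about x gives the same grasp; the last joint's range is limited). The gripper opens to 85 mm and grips with 20 to 120 N. Pads are 22 mm wide; open, the fingers measure 114 mm over their backs; the gripper's body (76 mm by 85 mm) begins 54 mm behind the grasp point. The pads swing forward as they close: fully open they stand 13 mm farther back than shut.
Start: joints at [1.114, 0.276, 1.505, -0, 1.361, -0.121], TCP at [0.189, 0.543, 0.231] pointing down, gripper open.
Joint ranges: [-2.89, 2.89], [-0.75, 2.08], [0.22, 2.7], [-1.18, 4.32], [0.11, 2.71], [-2.7, 2.7]. Speed limits (rad/s): [2.57, 2.57, 3.14, 3.14, 3.14, 3.14].

### API

Orientations are given as a unit quaternion [w, x, y, z].
In Python, from rig import manip gives the robot as it stands.
- The arm moves only by the shell command python3 -m creep 'ROWS' [OPENING] [FORCE]. ROWS is a JSON object of lists of equal length, an entry for each row: "delta_pos": the shift along the tool's x, y, z in cm, a list of three; "dr": the turn, a rotation vector about the tool's x, y, z in rad, a list of three. In form: {"delta_pos": [[dx, dy, dz], ...], "dr": [[rx, ry, rz], ...]}. A call has 1 to 10 rows; each row is the pose to reach, as a shift and turn from the pose commanded when the call began, along the tool's axes at that moment; what a row does not reach only later rows make up. A row lasts 1/10 s, in which the tool goes at most 50 mm and 8.59 degrees, less where a joint would pass 70% of its speed; a pose out of reach is approached as far as the arm can. A call with a gripper value outside its range is refused whole. OPENING is the opening, from -1 (shut) to 1 (fully open), set as the call begins (- or left out, the last holds). The fingers move at their own pace and stop on an object; FORCE is the grip in N (left out, the last holds). Time passes only in rows, so rows that repeat a pose let the fingers close. It gives the time, the measured TCP pose, the force and the opening at its end, in the units of the state.
- manip.get_state(): the state, without advancing time (a new reading comes with each control period).
- manip.get_image(name): name is "scene" or "top" or "wrist"; returns a dict with "pixels" (480x640x3 uint8, blue, green, red), "depth" (480x640 float32, m along the optical axis (not along the pixel's ray), 0 where there is no reading), "intrinsics" (3x3 intrinsics, pixels), "rvec" (rotation vector, rad) and "tvec" (3), from world to camera coordinates, as OpenCV has them. Camera axes: x right, y down, z forward; pixel columns grow to the right and rows downward; lengths in m; the calibration is good to about 2 mm. A picture is of the moment at which its call begins.
- manip.sign_off(): hands the job in, once; it reports no verdict.
The state is a dict: "clock": time; "qpos": joint angles; "qd": joint speeds; "effort": joint torques, N m; "position": TCP position; "ee_rot": TCP orientation; "contact_force": force on the tool from outside, world axes, zero at the start; "moment": the same for the moment, N m; "width": finger opening in m.
Only numpy, scipy, OpenCV 4.12 (cv2) and the standard library are available. Lean on these libraries where they do the work, as an engineer would, in place of code of your own. Each camera call takes 0.05 s, during which the arm holds its last target. There are 200 camera calls.

### The job

Two low tray units stand on the bench: push the narrower tray, the one with the round dishes that has been left part-way out, fully home; then hook a fingertip behind the raised lip of the wider tray, the one with the glass slides, and draw it out along its rails as far as it goes. Use only the fingertips or the outside of the fingers: do not pinch a lip between them, and leave the jar, the loose petri dish and the slide box where they are.

Things in the scene. Friction and masses are not known exactly. Their poses are not given: they have to be found in the camera images.
- slide_unit: The wider tray unit; its tray carries eight glass microscope slides lying flat. Fixed rail bed 170 mm wide, 6 mm high, x -200 to +100 mm, with side rails 16 mm high; over x -36 to +106 a fixed clear-topped hood 63 mm high. Origin: on the bench on the middle line; z up. The tray slides out along the unit's -x, roughly towards the robot (unit turned up to 10 degrees).
- slide_tray (a joint): How far the slide tray is drawn out, m: 0 fully home, 0.11 fully out, hard stops at both. About 2 N of friction; stays where left. Starts nearly home (0 to 0.015).
- slide_lip_in (a point): Point on the slide tray's upright lip (150 mm wide, 6 mm thick, rising 30 mm above the tray floor): middle of the top edge of the lip's rear face, 42 mm above the bench; at unit x = -94 mm minus the joint value. Hook here and pull to -x. Behind it (+x) the tray is empty and open from above for 58 mm or more, up to the hood; tray floor 12 mm above the bench.
- slide_lip_out (a point): Point on the slide tray's upright lip (150 mm wide, 6 mm thick, rising 30 mm above the tray floor): middle of the top edge of the lip's front face, 42 mm above the bench; at unit x = -100 mm minus the joint value. Faces -x.
- dish_unit: The narrower tray unit; its tray carries two round dishes 56 mm across, 12 mm high. Fixed rail bed 120 mm wide, 6 mm high, x -200 to +100 mm, with side rails 16 mm high; over x -36 to +106 a fixed clear-topped hood 63 mm high. Origin: on the bench on the middle line; z up. The tray slides out along the unit's -x, roughly towards the robot (unit turned up to 10 degrees).
- dish_tray (a joint): How far the dish tray is drawn out, m: 0 fully home, 0.11 fully out, hard stops at both. About 2 N of friction; stays where left. Starts part-way out (0.05 to 0.09).
- dish_lip_in (a point): Point on the dish tray's upright lip (100 mm wide, 6 mm thick, rising 30 mm above the tray floor): middle of the top edge of the lip's rear face, 42 mm above the bench; at unit x = -94 mm minus the joint value. Behind it the tray is empty for 58 mm or more; tray floor 12 mm above the bench.
- dish_lip_out (a point): Point on the dish tray's upright lip (100 mm wide, 6 mm thick, rising 30 mm above the tray floor): middle of the top edge of the lip's front face, 42 mm above the bench; at unit x = -100 mm minus the joint value. Faces -x; push it to +x to shut the tray. Before it lies only the bare rail bed.
- jar: Bystander, loose: glass jar with black cap, 54 mm across, 75 mm high, on the bench outside the tray unit at +y. Origin: centre of its underside.
- petri: Bystander, loose: closed petri dish, 94 mm across, 16 mm high, on the bench outside the tray unit at -y. Origin: centre of its underside.
- slidebox: Bystander, loose: grey slide box 42 x 82 mm, 32 mm high, on the bench between the robot and the units. Origin: centre of its underside.

How it is judged:
On the way, in this order (a step that is already met when the one before it is completed fails the run):
1. the narrower (dish) tray is pushed home (within 6 mm) while the wider one is still in (value of joint dish_tray below 0.006 m and value of joint slide_tray below 0.03 m), for 0.1 s.
2. a fingertip pulls on the rear face of the wider (slide) tray's lip while the tray is on its way out (20 to 90 mm) (contact force between the fingers and slide_tray_c0 above 0.3 N and value of joint slide_tray between 0.02 and 0.09 m), for 0.04 s.
3. the slide tray is fully out (within 7 mm of its stop) (value of joint slide_tray above 0.103 m), for 0.2 s.
At the end, for the whole second after the job is handed in: The dish tray is home (value under 0.006 m), the slide tray is out (over 0.103 of 0.11 m), both at rest, and the jar, petri dish and slide box are within 20 mm of where they began (value of joint dish_tray below 0.006 m and value of joint slide_tray above 0.103 m and velocity of joint slide_tray between -0.01 and 0.01 m/s and velocity of joint dish_tray between -0.01 and 0.01 m/s and distance of each of jar, petri, slidebox from where it was at the start of the episode below 0.02 m); the robot touches nothing.
It fails at once if a lip is pinched: fingers press on its front and rear face at once (over 2 N each) ((contact force between the fingers and slide_tray_c0 above 2 N and contact force between the fingers and slide_tray_c1 above 2 N) or (contact force between the fingers and dish_tray_c0 above 2 N and contact force between the fingers and dish_tray_c1 above 2 N)).
It fails at once if a bystander is shifted or lifted by more than 20 mm (distance of any of jar, petri, slidebox from where it was at the start of the episode above 0.02 m).
It also fails if it takes over 42 s, if anything falls off the work surface, if the arm or the gripper's body presses on something with over 40 N, if the wrist force passes 120 N, or if a joint passes its speed limit or range.

## Working session

There is one attempt and no reset: what is moved stays moved. The work goes in short steps, Python scripts to look and compute and a shell command to move; the robot and the scene stay as the last step left them, time stands still between calls to the robot, and variables do not carry over. Pictures are saved under pics/ and viewed, about 8 in all and at most 12, crops included, and the job is handed in when it is done.

```bash
mkdir -p pics
cat > h.py <<'E'
import numpy as np,cv2
from rig import manip
def snap(name,f):
    im=manip.get_image(name); cv2.imwrite('pics/'+f+'.png',im['pixels']); np.savez('pics/'+f+'.npz',**im); return im
def load(f): return dict(np.load('pics/'+f+'.npz'))
def cloud(im):
    K=im['intrinsics'];d=im['depth'];v,u=np.mgrid[:480,:640]
    p=np.stack([(u-K[0,2])/K[0,0]*d,(v-K[1,2])/K[1,1]*d,d],-1)
    R=cv2.Rodrigues(im['rvec'])[0]
    return (p-im['tvec'].ravel())@R
E
python3 - <<'E'
from h import *
s=manip.get_state();print(s)
im=snap('top','top0');snap('scene','scene0')
P=cloud(im);print(P[240,320],P[100,100],P[400,500])
E
```

```text
{'clock': 0.0, 'qpos': array([ 1.11398136e+00,  2.76578628e-01,  1.50616494e+00,  5.23945997e-06,
        1.36070206e+00, -1.21016873e-01]), 'qd': array([ 0.00027571,  0.00244874, -0.00056047,  0.00028463,  0.00030216,
        0.0001644 ]), 'effort': array([ 1.41999983e-03, -4.16780019e+01, -2.45799834e+01,  2.44985158e-04,
        1.11838154e-02, -2.05148922e-05]), 'position': array([0.18924506, 0.54238607, 0.23043638]), 'ee_rot': array([ 0.69697472,  0.11753842,  0.6973515 , -0.11879333]), 'contact_force': array([-0.06233694,  0.66949353,  0.29054019]), 'moment': array([-0.03243902,  0.04302098,  0.04301585]), 'width': 0.08535098063442914}
[ 0.55334161 -0.00063461 -0.00098598] [ 0.86061937  0.49599935 -0.00095094] [ 0.23169332 -0.37197091 -0.00292688]
```

View pics/top0.png

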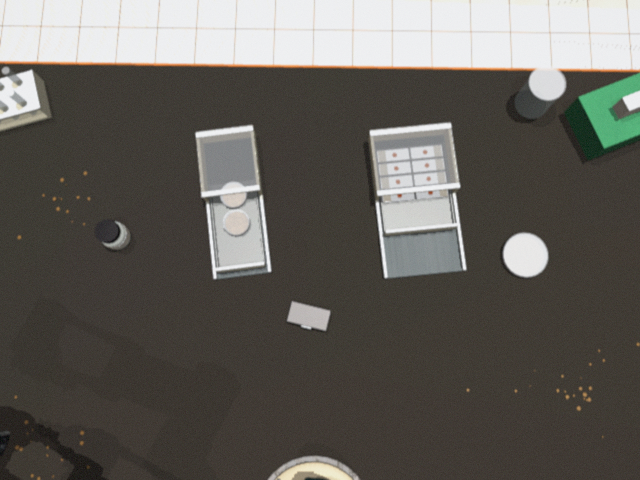

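View pics/scene0.png

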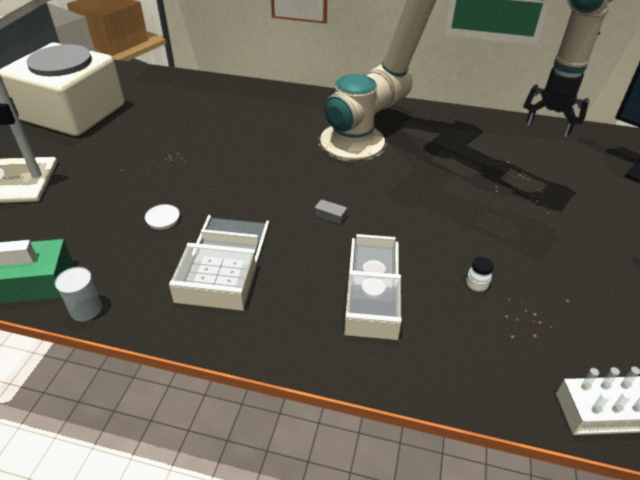

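Top view: the dish tray is on the left (lip at about (240,266), unit front corners (215,277) and (269,272)). The slide tray is on the right (lip at about (421,230), front corners (385,276) and (465,270)). The jar is at (113,235), the petri dish at (525,255) and the slide box at (309,316).

```bash
python3 - <<'E'
from h import *
im=load('top0');P=cloud(im)
K=im['intrinsics'];R=cv2.Rodrigues(im['rvec'])[0];t=im['tvec'].ravel()
def at(u,v,z):
    d=R.T@np.array([(u-K[0,2])/K[0,0],(v-K[1,2])/K[1,1],1]);c=-R.T@t
    return c+d*(z-c[2])/d[2]
v,u=np.mgrid[:480,:640]
for n,(a,b,c,d) in dict(dish=(190,285,245,275),slide=(375,470,212,245)).items():
    Q=P[c:d,a:b].reshape(-1,3); L=Q[(Q[:,2]>.034)&(Q[:,2]<.05)]
    m,(vx,vy),_=cv2.minAreaRect((L[:,:2]*1000).astype(np.float32)); print(n,'lip',len(L),m,(vx,vy),_,np.median(L,0))
for n,(a,b) in dict(dish=(190,275),slide=(360,475)).items():
    Q=P[115:285,a:b].reshape(-1,3); H=Q[Q[:,2]>.055]
    print(n,'hood',cv2.minAreaRect((H[:,:2]*1000).astype(np.float32)),H[:,2].max())
    U=Q[(Q[:,2]>.004)]
    print(n,'all',cv2.minAreaRect((U[:,:2]*1000).astype(np.float32)))
for n,(a,b,c,d) in dict(jar=(90,135,215,255),petri=(495,555,225,285),box=(280,340,295,335)).items():
    Q=P[c:d,a:b].reshape(-1,3); Q=Q[Q[:,2]>.008]; print(n,Q.min(0),Q.max(0))
print('front corners dish',at(215,277,.016),at(269,272,.016),'slide',at(385,276,.016),at(465,270,.016))
print('lip dish ends',at(217,268,.042),at(265,264,.042),'slide',at(387,233,.042),at(457,227,.042))
E
python3 - <<'E'
import cv2
a=cv2.imread('pics/top0.png')
cv2.imwrite('pics/c.png',cv2.resize(a[190:290,190:480],(800,276),interpolation=cv2.INTER_CUBIC))
E
```

```text
dish lip 168 (489.3545227050781, 161.87037658691406) (7.2670722007751465, 100.3886947631836) 8.683916091918945 [0.48877647 0.1617854  0.04135824]
slide lip 255 (575.823486328125, -208.7036895751953) (7.678950786590576, 149.13101196289062) 6.737407684326172 [ 0.57587738 -0.20877096  0.04105671]
dish hood ((538.2777709960938, 133.48178100585938), (521.2974243164062, 143.6533660888672), 19.92072296142578) 1.2679802283901598
dish all ((563.2685546875, 167.44247436523438), (570.599609375, 245.94549560546875), 14.45533561706543)
slide hood ((554.9542236328125, -164.46881103515625), (201.6131134033203, 514.5216064453125), 80.56541442871094) 1.2679802283901598
slide all ((573.390869140625, -193.38555908203125), (275.5503845214844, 549.4632568359375), 82.93266296386719)
jar [ 0.31769771 -0.02285529  0.00809565] [0.57675975 0.45269575 1.26798023]
petri [ 0.31769771 -0.47496707  0.00801402] [ 0.57576739 -0.02285529  1.26798023]
box [ 0.31769771 -0.04321681  0.00817829] [0.42033731 0.0621586  1.26798023]
front corners dish [0.46782996 0.21522685 0.016     ] [0.48053246 0.10347542 0.016     ] slide [ 0.4770274  -0.13717625  0.016     ] [ 0.4928756  -0.30269333  0.016     ]
lip dish ends [0.48322471 0.20718773 0.042     ] [0.49340678 0.10962505 0.042     ] slide [ 0.56267831 -0.13866461  0.042     ] [ 0.57805356 -0.28235577  0.042     ]
```

View pics/c.png

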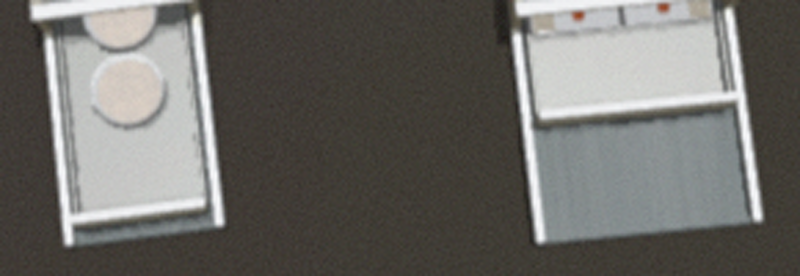

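Lip centres come out at about (0.489, 0.162) for the dish tray and (0.576, -0.209) for the slide tray. Yaw is about +6 to 7° for both, with joints at about 0.087 and 0.012. Next I work out the first move.

```bash
cat >> h.py <<'E'
from scipy.spatial.transform import Rotation as Ro
def plan(target,yaw_deg,cur=None):
    s=manip.get_state(); q=s['ee_rot']; R=Ro.from_quat(q[[1,2,3,0]])
    c,si=np.cos(np.radians(yaw_deg)),np.sin(np.radians(yaw_deg))
    best=None
    for sg in (1,-1):
        z=sg*np.array([c,si,0]);x=np.array([0,0,-1.]);y=np.cross(z,x)
        T=Ro.from_matrix(np.stack([x,y,z],1)); dr=(R.inv()*T).as_rotvec()
        if best is None or np.linalg.norm(dr)<np.linalg.norm(best): best=dr
    print('t',s['clock'],'pos',s['position'],'F',s['contact_force'],'w',s['width'],'q6',s['qpos'][5])
    print('delta cm',(R.inv().apply(np.array(target)-s['position'])*100).round(2),'dr',best.round(3)); print(R.as_matrix().round(3))
E
python3 -c "
from h import *
plan([.450,.157,.12],6.5);plan([.450,.157,.025],6.5)"
```

```text
t 0.1 pos [0.18928747 0.54247657 0.23053254] F [-0.42765708 -0.31725735 -0.28472163] w 0.08540201766185386 q6 -0.1209926668832088
delta cm [ 11.09 -27.79  37.32] dr [-0.449 -0.001  0.002]
[[-0.001  0.33   0.944]
 [-0.001  0.944 -0.33 ]
 [-1.    -0.002 -0.   ]]
t 0.1 pos [0.18928747 0.54247657 0.23053254] F [-0.42765708 -0.31725735 -0.28472163] w 0.08540201766185386 q6 -0.1209926668832088
delta cm [ 20.59 -27.77  37.32] dr [-0.449 -0.001  0.002]
[[-0.001  0.33   0.944]
 [-0.001  0.944 -0.33 ]
 [-1.    -0.002 -0.   ]]
```

```bash
python3 -m creep '{"delta_pos":[[0.5,-1.4,1.9],[1.5,-4,5.5],[3,-7,9.5],[4,-10,13.5],[5,-13,17.5],[6,-16,21.5],[7,-19,25.5],[8,-22,29.5],[9.5,-25,33.5],[11,-27.8,37.3]],"dr":[[-0.03,0,0],[-0.07,0,0],[-0.12,0,0],[-0.17,0,0],[-0.22,0,0],[-0.27,0,0],[-0.32,0,0],[-0.37,0,0],[-0.41,0,0],[-0.449,0,0]]}' -1 30
python3 -c "
from h import *
plan([.450,.157,.025],6.5)
snap('wrist','w1')"
```

```text
clock: 1.1
position: [0.4461, 0.1627, 0.1236]
ee_rot: [0.706, -0.04, 0.706, 0.041]
contact_force: [0.5, 0.5, -0.1]
width: -0.0002
t 1.1 pos [0.44609822 0.162716   0.12360543] F [ 0.53712538  0.4927418  -0.12221975] w -0.00016406674533134952 q6 -1.4826382083998164
delta cm [ 9.86 -0.62  0.32] dr [ 0.001  0.001 -0.   ]
[[ 0.001 -0.114  0.993]
 [ 0.     0.993  0.114]
 [-1.     0.     0.001]]
```

View pics/w1.png

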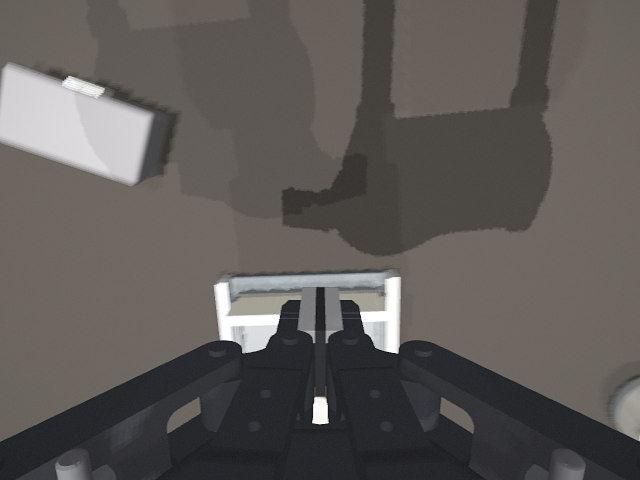

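The wrist view shows the shut fingers at (320,320), centred in front of the dish tray's lip. The slide box, at (80,120), is clear. I'll descend in front of the lip, then push.

```bash
python3 -m creep '{"delta_pos":[[2,-0.1,0],[5,-0.3,0.1],[8,-0.5,0.2],[9.8,-0.6,0.3],[9.8,-0.6,0.3],[9.8,-0.6,1.3],[9.8,-0.6,2.3],[9.8,-0.6,3.3],[9.8,-0.6,4.3],[9.8,-0.6,5.3]],"dr":[[0,0,0],[0,0,0],[0,0,0],[0,0,0],[0,0,0],[0,0,0],[0,0,0],[0,0,0],[0,0,0],[0,0,0]]}'
python3 -c "
from h import *
plan([.450+.1,.157+.0115,.025],6.5)"
```

```text
clock: 2.15
position: [0.4992, 0.1648, 0.0264]
ee_rot: [0.706, -0.04, 0.706, 0.04]
contact_force: [-3.6, 0.2, 1.0]
width: 0.0
t 2.15 pos [0.49924842 0.16484131 0.02639558] F [-3.59870899  0.15869644  0.98723415] w 7.842133960229588e-06 q6 -1.4980453708380275
delta cm [ 0.14 -0.21  5.08] dr [-0. -0. -0.]
[[-0.    -0.113  0.994]
 [ 0.     0.994  0.113]
 [-1.     0.    -0.   ]]
```

```bash
python3 -m creep '{"delta_pos":[[0,0,1],[0,0,2],[0,0,3],[0,0,4],[0,0,4.5],[0,0,5],[0,0,5.3],[0,0,5.6],[0,0,5.8],[0,0,6.0]],"dr":[[0,0,0],[0,0,0],[0,0,0],[0,0,0],[0,0,0],[0,0,0],[0,0,0],[0,0,0],[0,0,0],[0,0,0]]}'
```

```text
clock: 3.15
position: [0.5581, 0.1713, 0.0259]
ee_rot: [0.706, -0.04, 0.706, 0.04]
contact_force: [-2.6, 1.3, -0.3]
width: -0.0001
```

```bash
python3 -m creep '{"delta_pos":[[0,0,0.2],[0,0,0.4],[0,0,0.6]],"dr":[[0,0,0],[0,0,0],[0,0,0]]}'
```

```text
clock: 3.45
position: [0.5631, 0.1719, 0.0259]
ee_rot: [0.705, -0.04, 0.707, 0.04]
contact_force: [-7.2, 0.9, 4.7]
width: 0.0
```

```bash
python3 -m creep '{"delta_pos":[[0,0,0.15],[0,0,0.3],[0,0,0.3]],"dr":[[0,0,0],[0,0,0],[0,0,0]]}'
python3 - <<'E'
from h import *
im=snap('top','top1');P=cloud(im)
Q=P[180:285,190:290].reshape(-1,3);print(manip.get_state()['contact_force'])
E
```

```text
clock: 3.75
position: [0.5631, 0.1719, 0.0259]
ee_rot: [0.703, -0.04, 0.709, 0.04]
contact_force: [-9.4, 1.4, 6.9]
width: 0.0
[-9.79232165  0.35739323  6.26058617]
```

It has stopped against the end at about 9 N after roughly 88 mm, which fits fully home. I'll back off and lift before moving to the other tray.

```bash
python3 -m creep '{"delta_pos":[[0,0,-1],[0,0,-3],[-4,0,-3],[-8,0,-3],[-12,0,-3],[-12,0,-3]],"dr":[[0,0,0],[0,0,0],[0,0,0],[0,0,0],[0,0,0],[0,0,0]]}'
python3 -c "
from h import *
plan([.602,-.206,.14],6)"
```

```text
clock: 4.4
position: [0.5429, 0.1695, 0.1526]
ee_rot: [0.712, -0.04, 0.7, 0.04]
contact_force: [0.8, 0.1, -0.1]
width: -0.0001
t 4.4 pos [0.54290281 0.16947542 0.15256016] F [ 0.77429623  0.09180133 -0.05535645] w -0.00011392187782416634 q6 -1.5029110360555644
delta cm [  1.27 -37.98   1.61] dr [ 0.008  0.016 -0.   ]
[[ 0.016 -0.113  0.993]
 [ 0.002  0.994  0.113]
 [-1.     0.     0.016]]
```

```bash
python3 -m creep '{"delta_pos":[[0,-2,0],[0,-6,0.2],[0,-10,0.4],[0,-14.5,0.6],[0,-19,0.8],[0,-23.5,1.0],[0,-28,1.2],[0,-32.5,1.4],[0.6,-36,1.6],[1.2,-38,1.6]],"dr":[[0,0,0],[0,0.005,0],[0,0.01,0],[0,0.016,0],[0,0.016,0],[0,0.016,0],[0,0.016,0],[0,0.016,0],[0,0.016,0],[0.008,0.016,0]]}'
python3 - <<'E'
from h import *
plan([.602,-.206,.023],6)
im=snap('wrist','w2'); snap('top','top2')
for f,(a,b,c,d) in dict(top2=(190,285,180,275)).items():
    Q=cloud(load(f))[c:d,a:b].reshape(-1,3);L=Q[(Q[:,2]>.034)&(Q[:,2]<.05)]
    print(len(L),np.median(L,0),cv2.minAreaRect((L[:,:2]*1000).astype(np.float32)))
P=cloud(im).reshape(-1,3);L=P[(P[:,2]>.036)&(P[:,2]<.046)&(abs(P[:,0]-.576)<.03)&(abs(P[:,1]+.209)<.09)];print('wrist slide lip',len(L),L.mean(0),L.min(0),L.max(0))
E
```

```text
clock: 5.4
position: [0.5971, -0.2106, 0.1333]
ee_rot: [0.701, -0.037, 0.711, 0.035]
contact_force: [-0.2, 0.1, -0.6]
width: 0.0
t 5.4 pos [ 0.59712344 -0.2106347   0.13332234] F [-0.16403874  0.14452489 -0.61684967] w 2.6690875013115872e-05 q6 -2.11295287857589
delta cm [11.02  0.44  0.69] dr [-0.002 -0.014  0.002]
[[-0.014 -0.102  0.995]
 [-0.004  0.995  0.102]
 [-1.    -0.003 -0.014]]
199 [0.57671516 0.17491517 0.04081412] ((611.2735595703125, 174.167724609375), (86.39783477783203, 122.36129760742188), 18.033367156982422)
wrist slide lip 2920 [ 0.57643736 -0.21088537  0.04133391] [ 0.5651227  -0.28558316  0.0360497 ] [ 0.5884311  -0.13607081  0.04427949]
```

View pics/top2.png

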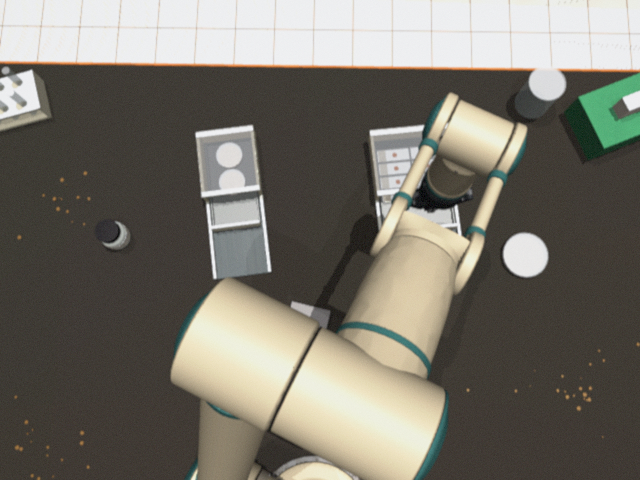

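View pics/w2.png

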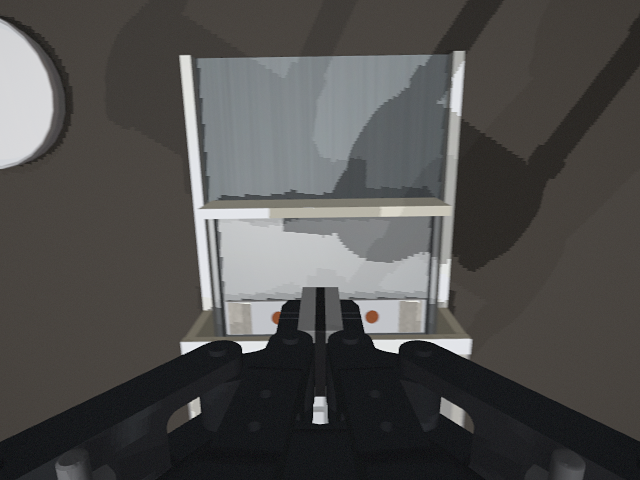

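Top view: the dish lip is at (237,226), world x 0.577, about 104 mm behind the rail front, so the tray is home. Wrist view: the slide lip is at (325,208) and the fingers are over the empty tray floor behind it. Now I descend behind the lip.

```bash
python3 -m creep '{"delta_pos":[[1,0.3,0.8],[3,0.3,0.8],[5.5,0.3,0.8],[8,0.3,0.8],[10,0.3,0.8],[10.8,0.3,0.8],[10.8,0.3,0.8]],"dr":[[0,-0.014,0],[0,-0.014,0],[0,-0.014,0],[0,-0.014,0],[0,-0.014,0],[0,-0.014,0],[0,-0.014,0]]}'
```

```text
clock: 6.2
position: [0.6012, -0.2016, 0.0247]
ee_rot: [0.705, -0.037, 0.708, 0.038]
contact_force: [0.8, -1.1, -0.6]
width: -0.0005
```

```bash
python3 -m creep '{"delta_pos":[[0,0,-0.8],[0,0,-1.4],[0,0,-2.2],[0,0,-3],[0,0,-4],[0,0,-5],[0,0,-6],[0,0,-7],[0,0,-8],[0,0,-9]],"dr":[[0,0,0],[0,0,0],[0,0,0],[0,0,0],[0,0,0],[0,0,0],[0,0,0],[0,0,0],[0,0,0],[0,0,0]]}'
```

```text
clock: 7.2
position: [0.5119, -0.213, 0.026]
ee_rot: [0.706, -0.037, 0.707, 0.037]
contact_force: [3.0, -1.2, -0.0]
width: -0.0003
```

```bash
python3 -m creep '{"delta_pos":[[0,0,-0.5],[0,0,-0.9],[0,0,-1.2],[0,0,-1.5],[0,0,-1.7],[0,0,-1.9]],"dr":[[0,0,0],[0,0,0],[0,0,0],[0,0,0],[0,0,0],[0,0,0]]}'
```

```text
clock: 7.8
position: [0.4937, -0.2145, 0.0258]
ee_rot: [0.705, -0.037, 0.707, 0.037]
contact_force: [2.8, -0.4, -1.2]
width: 0.0
```

```bash
python3 -m creep '{"delta_pos":[[0,0,-0.2],[0,0,-0.4],[0,0,-0.6],[0,0,-0.6]],"dr":[[0,0,0],[0,0,0],[0,0,0],[0,0,0]]}'
```

```text
clock: 8.2
position: [0.4908, -0.215, 0.026]
ee_rot: [0.708, -0.036, 0.705, 0.036]
contact_force: [10.1, 3.2, -6.3]
width: 0.0006
```

At the stop: force is up to about 10 N and the position has stopped changing. I'll relax forward, lift out and check.

```bash
python3 -m creep '{"delta_pos":[[0,0,0],[0,0,1],[0,0,2],[-2,0,2],[-6,0,2],[-10,0,2],[-14,0,2],[-17,0,2],[-17,0,2]],"dr":[[0,0,0],[0,0,0],[0,0,0],[0,0,0],[0,0,0],[0,0,0],[0,0,0],[0,0,0],[0,0,0]]}'
python3 -m creep '{"delta_pos":[[0,0,-2],[0,0,-6],[0,0,-10],[0,0,-14],[0,0,-18],[0,0,-20],[0,0,-20],[0,0,-20]],"dr":[[0,0,0],[0,0,0],[0,0,0],[0,0,0],[0,0,0],[0,0,0],[0,0,0],[0,0,0]]}'
python3 - <<'E'
from h import *
im=snap('top','top3');P=cloud(im);P0=cloud(load('top0'))
for n,(a,b,c,d) in dict(dish=(205,268,210,240),slide=(380,470,255,282)).items():
    Q=P[c:d,a:b].reshape(-1,3);L=Q[(Q[:,2]>.036)&(Q[:,2]<.046)];print(n,len(L),np.median(L,0))
for n,(a,b,c,d) in dict(jar=(90,135,215,255),petri=(495,555,225,285),box=(280,340,295,335)).items():
    for p in (P0,P):
        Q=p[c:d,a:b].reshape(-1,3);L=Q[(Q[:,2]>.01)&(Q[:,2]<.1)];print(n,len(L),np.median(L,0))
E
```

```text
clock: 9.1
position: [0.5103, -0.2144, 0.2009]
ee_rot: [0.708, -0.039, 0.704, 0.035]
contact_force: [0.7, -0.0, 0.1]
width: -0.0
clock: 9.9
position: [0.3091, -0.234, 0.1961]
ee_rot: [0.705, -0.037, 0.707, 0.037]
contact_force: [-0.2, 0.4, -0.1]
width: 0.0
dish 167 [0.5759827  0.17655906 0.04083058]
slide 240 [ 0.47753587 -0.21995489  0.04145807]
jar 785 [0.54694592 0.41938156 0.07104851]
jar 780 [0.54692082 0.41947492 0.07086125]
petri 1562 [ 0.52855658 -0.42792067  0.01561497]
petri 1570 [ 0.52852424 -0.42767987  0.01582237]
box 855 [0.39184594 0.01964649 0.03116785]
box 852 [0.39177842 0.01942988 0.03129604]
```

View pics/top3.png

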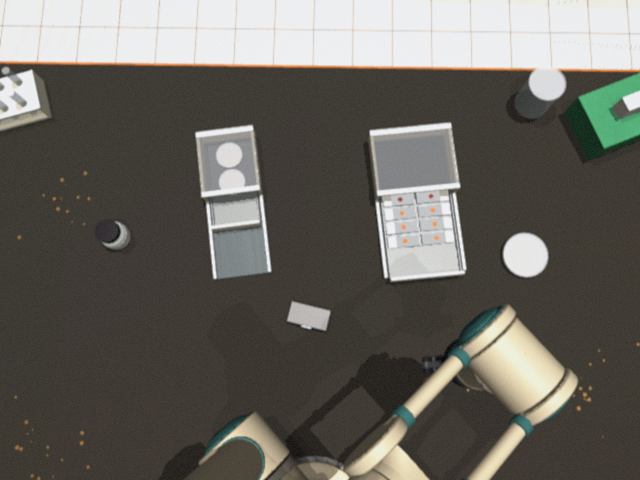

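The top view shows the dish lip at (237,226) and the slide lip at (427,275), just past the rail front, as expected at full travel. The bystanders haven't moved and the arm is clear, so I'm handing in.

```bash
python3 -c "
from h import *
manip.sign_off()"
```

```text
the job is handed in; nothing more can be done
```

I pushed the dish tray home with the shut fingertips, then hooked them behind the slide tray's lip and pulled it out to its stop. I handed the job in at about 10 s on the robot clock. No verdict is reported.

- **Dish tray:** it moved about 88 mm, until the position stopped changing at about 9 N. In the last picture its lip is about 103 mm behind the rail front, which matches fully home.
- **Slide tray:** the fingers pulled on the rear face of the lip with about 3 N. The lip moved about 99 mm, until the force rose to about 10 N. It now stands about 7 mm past the rail front, which matches 0.11 m.
- **Bystanders:** the jar, petri dish and slide box are within 1 mm of where they started.
- **Arm:** it was clear of everything at hand-in, with no contact force beyond sensor noise.

None of the checks failed or disagreed. The joint values come from camera estimates and the felt stops, because the joints could not be read directly.

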